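Open the combination-locked weight case

TASK

Unlock the grey case of calibration weights: read each dial as a clock face with twelve at the wide mark next to the cover, and point the one-stud dial at ten o'clock, the two-stud dial at one o'clock and the three-stud dial at three o'clock. Then slide the cover all the way back by its pull, leaving the dials on the code and the jar and the beaker beside the case where they are.

Things in the scene. Friction and masses are not known exactly. Their poses are not given: they have to be found in the camera images.
- case: Grey steel weight case, fixed on the bench, 300 (x) by 240 mm, 66 mm high. Origin: on the bench straight under the middle dial; x from the dials to the cover, y to the case's left seen from the robot, z up; turned at most 0.25 rad. It spans x = -45 to +255 mm. The deck with the dials is its near 90 mm, top at 66 mm; behind it the steel cover, between rails 82 mm high.
- deck (a point): Centre of the deck's top, on the middle dial's axis. Three dials stand in a row along the case's y, 75 mm apart, each on a round 69 mm metal plate with twelve dark marks like a clock face; the widest mark, towards the cover, is twelve o'clock. Small steel studs on the deck at each plate's near edge number the dials one, two, three.
- dial_1_grip (a point): Pointer knob of the one-stud dial (left, +y; a single small round stud on the deck before it). Bar 36 mm long, 12 mm thick, plus a 6 mm arrow tip with a light line on top; it rises 37 mm above the deck, on a round skirt 40 mm wide, 5 mm high. This point: on the dial's axis, 24 mm above the deck, 13 mm below the bar's top. Its x axis runs along the bar to the arrow tip; it turns with the dial.
- dial_1 (a joint): Angle of the one-stud dial in rad: 0 = arrow at twelve o'clock (towards the cover, along the case's +x), growing CLOCKWISE seen from above, one hour = 0.524; stops at +-2.7. It turns freely, about 0.04 N m of friction, and stays where it is left. Its code is ten o'clock = -1.047.
- dial_2_grip (a point): Pointer knob of the two-stud dial (middle; two small studs on the deck before it). Bar 36 mm long, 12 mm thick, plus a 6 mm arrow tip with a light line on top; it rises 37 mm above the deck, on a round skirt 40 mm wide, 5 mm high. This point: on the dial's axis, 24 mm above the deck, 13 mm below the bar's top. Its x axis runs along the bar to the arrow tip; it turns with the dial.
- dial_2 (a joint): Angle of the two-stud dial in rad: 0 = arrow at twelve o'clock (towards the cover, along the case's +x), growing CLOCKWISE seen from above, one hour = 0.524; stops at +-2.7. It turns freely, about 0.04 N m of friction, and stays where it is left. Its code is one o'clock = +0.524.
- dial_3_grip (a point): Pointer knob of the three-stud dial (right, -y; three small studs on the deck before it). Bar 36 mm long, 12 mm thick, plus a 6 mm arrow tip with a light line on top; it rises 37 mm above the deck, on a round skirt 40 mm wide, 5 mm high. This point: on the dial's axis, 24 mm above the deck, 13 mm below the bar's top. Its x axis runs along the bar to the arrow tip; it turns with the dial.
- dial_3 (a joint): Angle of the three-stud dial in rad: 0 = arrow at twelve o'clock (towards the cover, along the case's +x), growing CLOCKWISE seen from above, one hour = 0.524; stops at +-2.7. It turns freely, about 0.04 N m of friction, and stays where it is left. Its code is three o'clock = +1.571.
- cover_handle (a point): Middle of the cover's black upright pull: a bar 70 mm long across the case (y), 12 mm thick along x, 36 mm high on the cover, whose top is 75 mm above the bench. This point lies 22 mm above the cover's top, 14 mm below the pull's top. Its x axis is the case's x, the way the cover opens. With the cover shut it is 82 mm beyond the middle dial.
- cover (a joint): Travel of the sliding cover in m: 0 = shut, 0.090 = fully back against its stop (away from the dials). It slides level along the case's +x with about 2.5 N of friction and stays where it is left. The lock is real: the cover stops after about 6 to 10 mm unless all three dials are within about 0.2 rad of the code.
- sample_jar: Closed glass jar, 54 mm wide, 62 mm high, on the bench just left of the case. Origin at the centre of its underside. Leave it.
- steel_beaker: Open steel beaker, 60 mm wide, 85 mm high, on the bench just right of the case. Origin at the centre of its underside. Leave it.

How it is judged:
On the way:
1. with the cover still shut (moved less than 15 mm), all three dials point at their code marks within 0.17 rad (value of joint dial_1 between -1.217 and -0.877 rad and value of joint dial_2 between 0.354 and 0.694 rad and value of joint dial_3 between 1.401 and 1.741 rad and value of joint cover below 0.015 m), for 0.2 s.
At the end, for the whole second after the job is handed in: The cover stands at least 78 mm back of its 90 mm travel, each dial is within 0.17 rad (10 degrees) of its code mark (-1.047, +0.524, +1.571 rad), and dials and cover are at rest (value of joint dial_1 between -1.217 and -0.877 rad and value of joint dial_2 between 0.354 and 0.694 rad and value of joint dial_3 between 1.401 and 1.741 rad and value of joint cover above 0.078 m and velocity of joint dial_1 between -0.02 and 0.02 rad/s and velocity of joint dial_2 between -0.02 and 0.02 rad/s and velocity of joint dial_3 between -0.02 and 0.02 rad/s and velocity of joint cover between -0.02 and 0.02 m/s); the robot touches nothing.
It fails at once if the sample jar or the steel beaker is pushed more than 30 mm or tipped by more than 0.5 rad (distance of any of sample_jar, steel_beaker from where it was at the start of the episode above 0.03 m or angle between any of sample_jar, steel_beaker's own z axis and vertical above 0.5 rad).
It also fails if it takes over 58 s, if anything falls off the work surface, if the arm or the gripper's body presses on something with over 40 N, if the wrist force passes 120 N, or if a joint passes its speed limit or range.

ROBOT

A 6-joint arm with a two-finger parallel gripper is mounted at the origin on the work surface. World frame = base frame: x ahead of the robot, y to its left, z up, the work surface at z = 0. Lengths are in m, angles in rad, forces in N, time in s.
With the tool pointing down it reaches from about 0.25 to 0.8 m from the base axis. Payload 3.9 kg.
Tool frame: the origin (TCP) lies at the very end of the fingers, on their centre line; the grasp point (between the pads) lies 19 mm behind it; z points along the fingers, x is the direction in which the jaws open and shut, and the axes are right-handed (so a half turn about z gives the same grasp; the last joint's range is limited). The gripper opens to 85 mm and grips with 20 to 120 N. Pads are 22 mm wide; open, the fingers measure 114 mm over their backs; the gripper's body (76 mm by 85 mm) begins 54 mm behind the grasp point. The pads swing forward as they close: fully open they stand 13 mm farther back than shut.
Start: joints at [1.139, 0.26, -0.138, 1.173, 0, 1.571], TCP at [0.22, 0.477, 0.231] pointing down, gripper open.
Joint ranges: [-2.78, 2.78], [-0.83, 1.72], [-1.28, 1.37], [-1.9, 2.12], [-1.57, 1.48], [-3.14, 3.14]. Speed limits (rad/s): [2.57, 2.57, 3.14, 3.14, 3.14, 3.14].

INTERFACE

Orientations are given as a unit quaternion [w, x, y, z].
In Python, from station import arm, cams gives the robot as it stands. Calls block until the motion is done:
- arm.goto(position, orientation): joint-space move of the TCP to a pose.
- arm.line_to(position, attitude=None, speed=0.15, stop_force=None): straight line of the TCP; attitude=None keeps the orientation; speed is the mean speed in m/s. With stop_force (N) it stops when the force on the tool has changed by that much, and returns True; else False.
- arm.set_joints(angles): joint-space move.
- arm.set_gripper(opening, grip_force=None): finger opening in m; grip_force is the grip in N (None keeps the last); returns when the fingers have stopped.
- arm.dwell(seconds).
- arm.inverse_kinematics(position, orientation): joint angles nearest the present ones, or None.
- arm.get_obs(): the state.
- cams.grab_frame(name): name is "scene" or "top"; returns (picture, depth): 420x560x3 uint8, red, green, blue; 420x560 float32, m along the optical axis (not along the pixel's ray), 0 where there is no reading.
- cams.get_calibration(name): a dict with "K" (3x3 intrinsics, pixels), "D" ([k1, k2, p1, p2, k3] as OpenCV has them; the pictures are not rectified), "R" (3x3) and "t" (3): a world point X has camera coordinates R X + t. Camera axes: x right, y down, z forward; pixel columns grow to the right and rows downward; lengths in m; the calibration is good to about 2 mm. A picture is of the moment at which its call begins. get_calibration takes no time and is no camera call.
A pose or a line that the arm cannot do raises arm.MotionError and nothing moves.
- arm.sign_off(): hands the job in, once; it reports no verdict.
The state is a dict: "clock": time; "joint_positions": joint angles; "dq": joint speeds; "tau": joint torques, N m; "ee_pos": TCP position; "tcp_rot": TCP orientation; "contact_force": force on the tool from outside, world axes, zero at the start; "wrist_torque": the same for the moment, N m; "finger_gap": finger opening in m.
Only numpy, scipy, OpenCV 4.12 (cv2) and the standard library are available. Lean on these libraries where they do the work, as an engineer would, in place of code of your own. Each camera call takes 0.05 s, during which the arm holds its last target.

## Working session

There is one attempt and no reset: what is moved stays moved. The work goes in short steps, each a Python script; the robot and the scene stay as the last script left them, time stands still between calls to the robot, and variables do not carry over. Pictures are saved under pics/ and viewed, and the job is handed in when it is done.

```bash
mkdir -p pics; ls
python3 - <<'E'
from station import arm,cams
import cv2
for n in ["scene","top"]:
    p,d=cams.grab_frame(n); c=cams.get_calibration(n)
    cv2.imwrite(f"pics/{n}0.png",p[:,:,::-1]); print(n,c)
print(arm.get_obs())
E
```

```text
pics
scene {'K': array([[390.69605061,   0.        , 272.48779521],
       [  0.        , 390.69605061, 210.42263042],
       [  0.        ,   0.        ,   1.        ]]), 'D': array([0.00909388, 0.        , 0.        , 0.        , 0.        ]), 'R': array([[ 0.84814252,  0.52976517,  0.00176932],
       [ 0.43566583, -0.69558356, -0.57127821],
       [-0.30141259,  0.48529617, -0.82075458]]), 't': array([-0.47693708, -0.16729004,  0.96730197])}
top {'K': array([[463.07693998,   0.        , 282.31631759],
       [  0.        , 463.07693998, 202.94608898],
       [  0.        ,   0.        ,   1.        ]]), 'D': array([-0.08035634,  0.        ,  0.        ,  0.        ,  0.        ]), 'R': array([[ 0.00948713, -0.99994939, -0.00334826],
       [-0.99687518, -0.00919526, -0.07845592],
       [ 0.07842116,  0.00408212, -0.99691196]]), 't': array([0.02435829, 0.55114877, 0.83308266])}
{'clock': 0.1, 'joint_positions': array([ 1.13904696e+00,  2.60626294e-01, -1.39272468e-01,  1.17271564e+00,
        1.52146796e-05,  1.57082093e+00]), 'dq': array([ 3.65094754e-04, -2.79066927e-03,  2.58465593e-03,  5.32218385e-04,
        9.68671233e-05,  3.42277490e-04]), 'tau': array([-1.28248175e-05, -4.06508446e+01,  2.54527456e+01,  1.01075380e-02,
       -5.72330373e-05,  4.58342868e-06]), 'ee_pos': array([0.21942102, 0.4762477 , 0.23053172]), 'tcp_rot': array([ 4.83784058e-04,  8.42164313e-01,  5.39220218e-01, -7.69649618e-04]), 'contact_force': array([-0.64559698,  1.22642521, -0.1170725 ]), 'wrist_torque': array([-0.01604735, -0.02362869,  0.00977787]), 'finger_gap': 0.08552712473905966}
```

View pics/scene0.png

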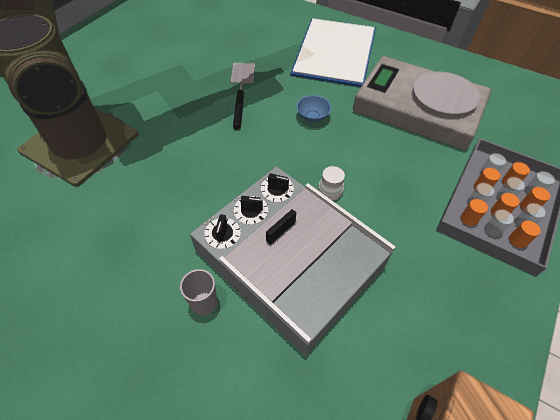

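View pics/top0.png

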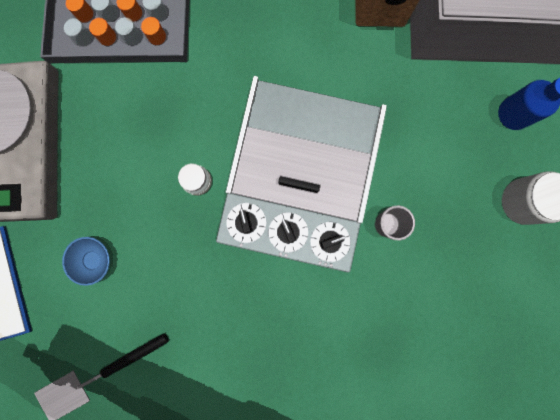

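The scene view shows the case with the arm clear of it. In the top view the dials are near (247,222), (288,232) and (330,241), the pull is near (299,184), the jar at (195,180) and the beaker at (397,223). I'll zoom in on the dials.

Run:
```python
import cv2
p=cv2.imread("pics/top0.png")
cv2.imwrite("pics/z.png",cv2.resize(p[165:275,210:360],None,fx=5.3,fy=5.3,interpolation=cv2.INTER_CUBIC))
p=cv2.imread("pics/scene0.png")
cv2.imwrite("pics/z2.png",cv2.resize(p[160:260,185:315],None,fx=6,fy=6,interpolation=cv2.INTER_CUBIC))
```

```text
(no output)
```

View pics/z.png

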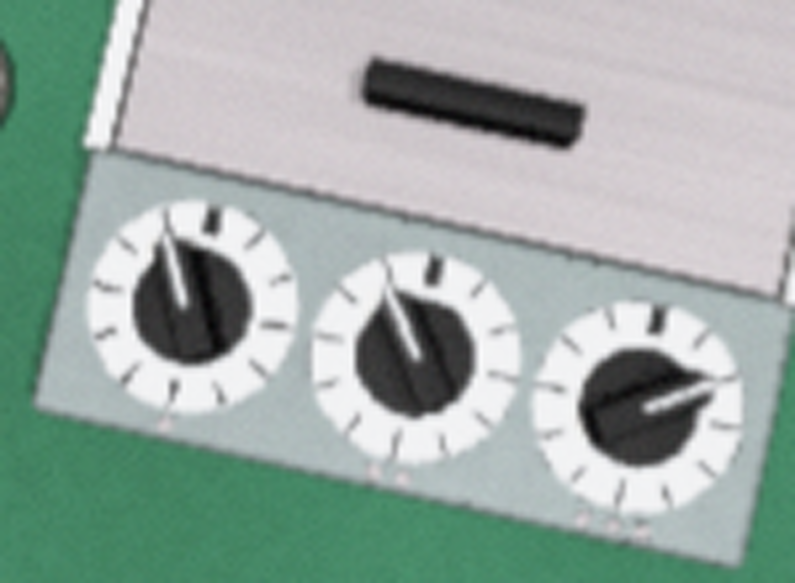

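View pics/z2.png

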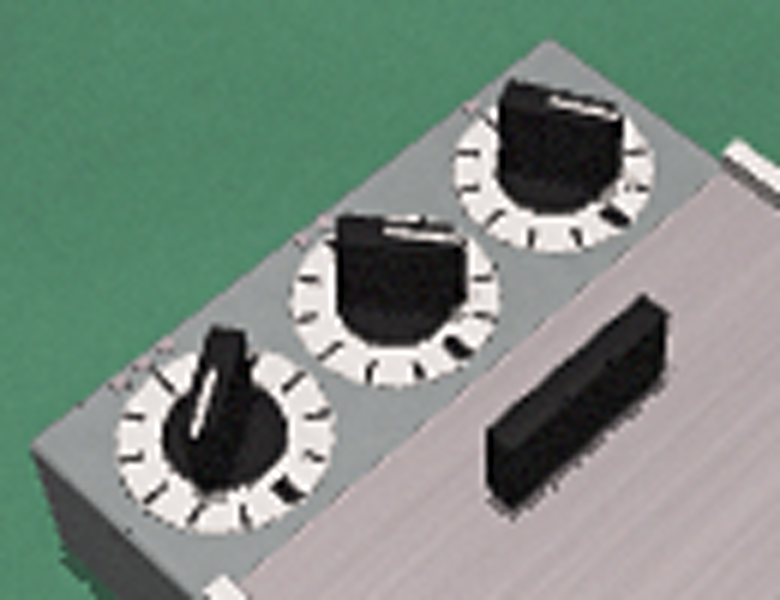

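Top zoom: each twelve o'clock mark sits up and slightly right of its plate centre. Dials 1 and 2 point near eleven o'clock and dial 3 near two. The stud counts run one, two, three from left to right, as stated. Next I'll measure them.

```bash
cat > h.py <<'E'
import numpy as np, cv2
from station import arm,cams
def ray(n,uv,z):
    c=cams.get_calibration(n)
    p=cv2.undistortPoints(np.float64(uv).reshape(-1,1,2),c["K"],c["D"]).reshape(-1,2)
    d=np.c_[p,np.ones(len(p))]@c["R"]; o=-c["R"].T@c["t"]
    return o+d*((z-o[2])/d[:,2])[:,None]
def proj(n,X):
    c=cams.get_calibration(n)
    return cv2.projectPoints(np.float64(X).reshape(-1,1,3),cv2.Rodrigues(c["R"])[0],c["t"],c["K"],c["D"])[0].reshape(-1,2)
def grab(name):
    p,d=cams.grab_frame("top"); b=np.ascontiguousarray(p[:,:,::-1]); cv2.imwrite(f"pics/{name}.png",b); return b
def measure(b,win=(190,290,200,370)):
    """plates, line angle, pull; returns centres (deck z), axis yaw, dial angles, pull centre"""
    r0,r1,c0,c1=win
    m=np.zeros(b.shape[:2],np.uint8); m[r0:r1,c0:c1]=(b[r0:r1,c0:c1].min(2)>195)*255
    hs=cv2.morphologyEx(m,cv2.MORPH_CLOSE,np.ones((5,5),np.uint8))
    cs=[c for c in cv2.findContours(hs,cv2.RETR_EXTERNAL,cv2.CHAIN_APPROX_NONE)[0]]
    out=[]
    for c in cs:
        (x,y),(w,h),a=cv2.fitEllipse(c) if len(c)>=5 else ((0,0),(0,0),0)
        if 32<w<48 and 32<h<48: out.append((x,y,w,h))
    return sorted(out),m
E
python3 - <<'E'
from h import *
b=cv2.imread("pics/top0.png")
o,m=measure(b); print(np.round(o,1))
uv=np.array([q[:2] for q in o]); P=ray("top",uv,0.067); print(np.round(P,4))
print("spacing",np.linalg.norm(np.diff(P,axis=0),axis=1))
v=P[0]-P[-1]; yaw=np.arctan2(-v[0],v[1]); print("yaw",yaw)
ex=np.array([np.cos(yaw),np.sin(yaw)])
# light line on bar top: bright-ish pixels within skirt radius of the bar-top point
g=b.min(2)
for k,p in enumerate(P):
    t=np.r_[p[:2],0.103]; ct=proj("top",t)[0]
    yy,xx=np.mgrid[0:420,0:560]
    W=ray("top",np.c_[xx.ravel(),yy.ravel()],0.103)[:,:2].reshape(420,560,2)-p[:2]
    R=np.linalg.norm(W,axis=2)
    # skip plate-white: pixel's deck-level radius <19mm
    Wd=ray("top",np.c_[xx.ravel(),yy.ravel()],0.071)[:,:2].reshape(420,560,2)-p[:2]
    s=(g>110)&(R<0.026)&(np.linalg.norm(Wd,axis=2)<0.019)
    q=W[s]; w=(g[s]-90).astype(float)
    mq=(q*w[:,None]).sum(0)/w.sum(); 
    u,S,vt=np.linalg.svd((q-mq)*np.sqrt(w)[:,None]); d=vt[0]; d=d*np.sign(d@mq)
    print(k+1,"n",len(q),"mean mm",mq*1e3,"ang via mean",yaw-np.arctan2(mq[1],mq[0]),"via pca",yaw-np.arctan2(d[1],d[0]))
# pull
m=(b.max(2)<60).astype(np.uint8); m[:165]=0;m[200:]=0;m[:,:265]=0;m[:,335:]=0
c=max(cv2.findContours(m,0,1)[0],key=cv2.contourArea); print(cv2.minAreaRect(c))
print("pull exp px",proj("top",np.r_[P[1][:2]+.082*ex,0.111]))
for q in o: pass
E
```

```text
[]Traceback (most recent call last):
  File "<stdin>", line 4, in <module>
  File "h.py", line 5, in ray
    p=cv2.undistortPoints(np.float64(uv).reshape(-1,1,2),c["K"],c["D"]).reshape(-1,2)
      ~~~~~~~~~~~~~~~~~~~^^^^^^^^^^^^^^^^^^^^^^^^^^^^^^^^^^^^^^^^^^^^^^
cv2.error: OpenCV(4.12.0) /io/opencv/modules/calib3d/src/undistort.dispatch.cpp:347: error: (-215:Assertion failed) CV_IS_MAT(_src) && CV_IS_MAT(_dst) && (_src->rows == 1 || _src->cols == 1) && (_dst->rows == 1 || _dst->cols == 1) && _src->cols + _src->rows - 1 == _dst->rows + _dst->cols - 1 && (CV_MAT_TYPE(_src->type) == CV_32FC2 || CV_MAT_TYPE(_src->type) == CV_64FC2) && (CV_MAT_TYPE(_dst->type) == CV_32FC2 || CV_MAT_TYPE(_dst->type) == CV_64FC2) in function 'cvUndistortPointsInternal'
```

Run:
```python
from h import *
b=cv2.imread("pics/top0.png")
print(b[225,228:262].min(1), b[200,260:270])
for th in (185,195,205,215,225):
    m=np.zeros(b.shape[:2],np.uint8); m[190:290,215:370]=(b[190:290,215:370].min(2)>th)*255
    hs=cv2.morphologyEx(m,cv2.MORPH_CLOSE,np.ones((3,3),np.uint8))
    print(th,[(len(c),[np.round(q,1).tolist() for q in cv2.fitEllipse(cv2.convexHull(c))[:2]]) for c in cv2.findContours(hs,0,cv2.CHAIN_APPROX_NONE)[0] if len(c)>40])
```

```text
[241 242 240 241 241 241 233 130  63  56  54  56  52  42  41  51  54  49
  53  51  38  13  19  30  56  55  58  64 102 187 233 210 195 197] [[132 131 124]
 [123 124 116]
 [118 117 111]
 [124 120 118]
 [129 127 130]
 [148 148 151]
 [153 150 154]
 [158 155 161]
 [162 159 163]
 [184 180 187]]
185 [(276, [[308.9, 237.7], [52.5, 85.4]]), (134, [[245.8, 223.2], [39.9, 42.9]]), (313, [[297.1, 184.6], [141.3, 153.5]])]
195 [(126, [[329.9, 241.5], [40.1, 40.2]]), (135, [[287.6, 233.0], [39.5, 43.0]]), (134, [[245.7, 223.2], [39.5, 42.3]]), (315, [[285.1, 152.5], [139.5, 209.1]])]
205 [(122, [[329.9, 241.4], [39.5, 39.8]]), (125, [[287.8, 232.1], [39.1, 39.8]]), (124, [[245.8, 222.5], [39.3, 39.6]]), (302, [[421.1, 285.3], [65.6, 178.5]])]
215 [(127, [[330.0, 241.4], [39.0, 39.5]]), (124, [[287.8, 231.9], [39.0, 39.3]]), (126, [[245.9, 222.4], [38.7, 39.4]]), (66, [[363.1, 205.3], [3.9, 37.9]])]
225 [(125, [[330.0, 241.3], [38.5, 38.8]]), (126, [[287.9, 232.0], [38.3, 39.0]]), (131, [[245.9, 222.3], [38.3, 38.9]]), (66, [[363.0, 205.1], [3.6, 39.1]])]
```

```bash
python3 - <<'E'
s=open('h.py').read(); i=s.index("def measure")
s=s[:i]+'''def plates(b):
    m=np.zeros(b.shape[:2],np.uint8); m[190:290,215:370]=(b[190:290,215:370].min(2)>215)*255
    m=cv2.morphologyEx(m,cv2.MORPH_CLOSE,np.ones((3,3),np.uint8)); o=[]
    for c in cv2.findContours(m,0,cv2.CHAIN_APPROX_NONE)[0]:
        if len(c)>60:
            e=cv2.fitEllipse(cv2.convexHull(c))
            if 35<min(e[1]) and max(e[1])<45: o.append(e[0])
    return np.array(sorted(o))
yy,xx=np.mgrid[0:420,0:560]; PX=np.c_[xx.ravel(),yy.ravel()].astype(float)
def dials(b,P,yaw):
    g=b.min(2).astype(float); r=[]
    W=ray("top",PX,0.103)[:,:2].reshape(420,560,2); Wd=ray("top",PX,0.071)[:,:2].reshape(420,560,2)
    for p in P:
        A=W-p[:2]
        s=(g>110)&(np.linalg.norm(A,axis=2)<0.024)&(np.linalg.norm(Wd-p[:2],axis=2)<0.019)
        q=A[s]; w=g[s]-90
        mq=(q*w[:,None]).sum(0)/w.sum()
        d=np.linalg.svd((q-mq)*np.sqrt(w)[:,None],full_matrices=False)[2][0]; d=d*np.sign(d@mq)
        r.append((len(q),round(np.linalg.norm(mq)*1e3,1),yaw-np.arctan2(mq[1],mq[0]),yaw-np.arctan2(d[1],d[0])))
    return r
'''
open('h.py','w').write(s)
E
python3 - <<'E'
from h import *
b=cv2.imread("pics/top0.png")
P=ray("top",plates(b),0.067); print(np.round(P,4),np.linalg.norm(np.diff(P,axis=0),axis=1))
v=P[0]-P[2]; yaw=np.arctan2(-v[0],v[1]); print("yaw",yaw)
ex=np.array([np.cos(yaw),np.sin(yaw)])
for r in dials(b,P,yaw): print(r)
m=(b.max(2)<75).astype(np.uint8); m[:165]=0;m[205:]=0;m[:,:265]=0;m[:,335:]=0
c=max(cv2.findContours(m,0,1)[0],key=cv2.contourArea); print(cv2.minAreaRect(c))
H=P[1][:2]+.082*ex
print("pull top/base px",proj("top",[np.r_[H,0.111],np.r_[H,.075]]))
# scene view check
s=cv2.imread("pics/scene0.png")
print("scene proj plates",proj("scene",P),"pull top",proj("scene",np.r_[H,.111]))
for x,y in ray("top",[[195,180],[397,223]],0.06)[:,:2]: print("side obj",x,y)
E
```

```text
[[ 0.5127  0.0925  0.067 ]
 [ 0.4969  0.0192  0.067 ]
 [ 0.481  -0.0541  0.067 ]] [0.07496376 0.07508464]
yaw -0.2132716190584655
(32, np.float64(6.5), np.float64(-0.5027709517459787), np.float64(-0.34837796970053964))
(38, np.float64(7.8), np.float64(-0.6004147417487298), np.float64(-0.5278231306469082))
(31, np.float64(6.5), np.float64(1.141109831815055), np.float64(0.6037694648526951))
((298.61175537109375, 184.24705505371094), (40.999847412109375, 8.243355751037598), 12.52880859375)
pull top/base px [[298.95403012 183.1330029 ]
 [298.28110182 185.64434861]]
scene proj plates [[275.92809316 187.77433765]
 [249.62959158 209.18664424]
 [221.0445984  232.38098935]] pull top [[280.09877289 221.20725906]]
side obj 0.5873384738679753 0.18484768765784834
side obj 0.514257787980882 -0.17332766951764925
```

Run:
```python
from h import *
P=np.array([[.5127,.0925],[.4969,.0192],[.481,-.0541]]);yaw=-.2133
for k,(a,c) in enumerate([((185,305),(168,232)),((417,358),(388,268)),((645,410),(715,383))]):
    A,B=ray("top",np.array([a,c])/5.3+[210,165],0.103)[:,:2]
    d=B-A; e=B-P[k]
    print(k+1,yaw-np.arctan2(d[1],d[0]), yaw-np.arctan2(e[1],e[0]),np.linalg.norm(A-P[k]),np.linalg.norm(e))
for n in ("top",):
  print(proj(n,[np.r_[p,.103] for p in P]))
```

```text
1 -0.4575945216165084 -0.4160796231278584 0.0020130256707411847 0.02186395133761953
2 -0.5340278960415642 -0.5164355420361724 0.001957605131691775 0.02778952576159533
3 0.9836160254860442 1.0302750183325216 0.0015367807072982698 0.022506205407370583
[[244.13141406 221.62464103]
 [288.04906461 231.55041122]
 [332.09795854 241.52443443]]
```

```bash
cat >> h.py <<'E'
from scipy.spatial.transform import Rotation as Ro
P=np.array([[.5127,.0925],[.4969,.0192],[.481,-.0541]]);YAW=-.2133
EX=np.array([np.cos(YAW),np.sin(YAW)])
def down(a):
    x=np.array([np.cos(a),np.sin(a),0]);z=np.array([0,0,-1.]);y=np.cross(z,x)
    q=Ro.from_matrix(np.c_[x,y,z]).as_quat(); return np.r_[q[3],q[:3]]
NOW=[-.45,-.53,1.0]; TGT=[-1.047,.524,1.571]
def jaw(th,k=0): return YAW-th+np.pi/2+k*np.pi
E
python3 - <<'E'
from h import *
for i in range(3):
  for k in (-1,0):
    for th in (NOW[i],TGT[i]):
      q=arm.inverse_kinematics(np.r_[P[i],.074],down(jaw(th,k))); print(i+1,k,th,None if q is None else np.round(q,2))
H=P[1]+.082*EX
for k in(0,1):print(arm.inverse_kinematics(np.r_[H,.08],down(YAW+k*np.pi)),arm.inverse_kinematics(np.r_[H+.09*EX,.08],down(YAW+k*np.pi)))
E
```

```text
1 -1 -0.45 [ 0.18  0.37 -0.42  0.78  0.    3.08]
1 -1 -1.047 [ 0.18  0.37 -0.42  0.78  0.    2.49]
1 0 -0.45 [ 0.18  0.37 -0.42  0.78  0.   -0.06]
1 0 -1.047 [ 0.18  0.37 -0.42  0.78  0.   -0.66]
2 -1 -0.53 [ 0.04  0.34 -0.47  0.76  0.    2.86]
2 -1 0.524 [ 0.04  0.34 -0.47  0.76  0.   -2.37]
2 0 -0.53 [ 0.04  0.34 -0.47  0.76  0.   -0.28]
2 0 0.524 [ 0.04  0.34 -0.47  0.76  0.    0.78]
3 -1 1.0 [-0.11  0.32 -0.51  0.75  0.   -2.04]
3 -1 1.571 [-0.11  0.32 -0.51  0.75  0.   -1.47]
3 0 1.0 [-0.11  0.32 -0.51  0.75  0.    1.1 ]
3 0 1.571 [-0.11  0.32 -0.51  0.75  0.    1.67]
[ 0.00319166  0.4493037  -0.2674663   0.85402634  0.          1.78728799] [-0.0258739   0.58544812 -0.01960073  0.96574748  0.          1.75822243]
[ 0.00319166  0.4493037  -0.2674663   0.85402634  0.         -1.35430467] [-0.0258739   0.58544812 -0.01960073  0.96574748  0.         -1.38337023]
```

```bash
cat >> h.py <<'E'
def turn(i,now,tgt,z=.074):
    p=P[i]
    arm.goto(np.r_[p,.15],down(jaw(now)))
    hit=arm.line_to(np.r_[p,z],speed=.12,stop_force=15)
    print("hit",hit,arm.get_obs()["ee_pos"])
    if hit: return False
    arm.set_gripper(0.0,25); o=arm.get_obs(); print("gap",o["finger_gap"],"F",np.round(o["contact_force"],1),"T",np.round(o["wrist_torque"],2))
    arm.line_to(np.r_[p,z],down(jaw(tgt))); o=arm.get_obs()
    print("gap",o["finger_gap"],"F",np.round(o["contact_force"],1),"T",np.round(o["wrist_torque"],2),o["clock"])
    arm.set_gripper(.036); arm.line_to(np.r_[p,.15],speed=.2); return True
E
python3 - <<'E'
from h import *
arm.set_gripper(.036,25)
arm.goto(np.r_[P[2],.2],down(jaw(NOW[2])))
print(turn(2,NOW[2],TGT[2])); print(arm.get_obs()["clock"])
b=grab("a"); s=cams.grab_frame("scene")[0]; cv2.imwrite("pics/as.png",s[:,:,::-1])
E
```

```text
hit False [ 0.48206848 -0.05417114  0.0750321 ]
gap 0.011616691013632508 F [ 0.9 -0.7  5.4] T [ 0.1  -0.05  0.02]
gap 0.011710086230296813 F [0.6 0.9 6.1] T [ 0.1   0.01 -0.1 ] 4.9167
True
5.8083
```

View pics/as.png

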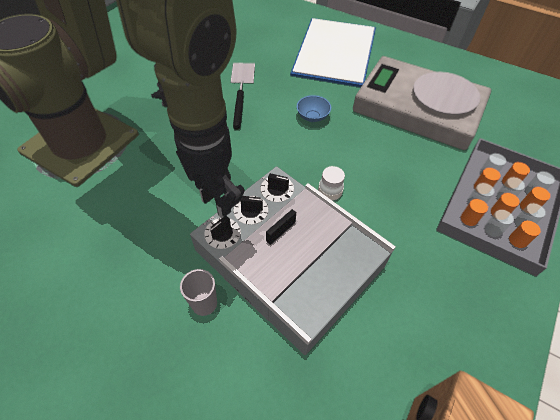

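The grip held the 12 mm bar, and dial 3, near (221,233) in the scene view, has turned. Nothing else moved. Next are dials 2 and 1.

Run:
```python
from h import *
if turn(1,NOW[1],TGT[1],.0755): turn(0,NOW[0],TGT[0],.0755)
arm.goto([.36,.2,.22],down(jaw(TGT[0]))); print(arm.get_obs()["clock"])
b=grab("b"); s=cams.grab_frame("scene")[0]; cv2.imwrite("pics/bs.png",s[:,:,::-1])
cv2.imwrite("pics/bz.png",cv2.resize(b[165:275,210:360],None,fx=5.3,fy=5.3,interpolation=cv2.INTER_CUBIC))
```

```text
hit False [0.49734934 0.01915596 0.07591234]
gap 0.011445416444012122 F [0.3 0.8 4.3] T [-0.05  0.07  0.11]
gap 0.011497016251357208 F [-1.1  1.4  5.6] T [ 0.09  0.05 -0.02] 9.9083
hit False [0.51316434 0.09237259 0.07595909]
gap 0.011212423671499029 F [ 0.2 -0.4  4.7] T [-0.1   0.07  0.02]
gap 0.011791517721891359 F [-0.2 -1.3  6. ] T [-0.25  0.08  0.09] 13.4583
15.1583
```

View pics/bz.png

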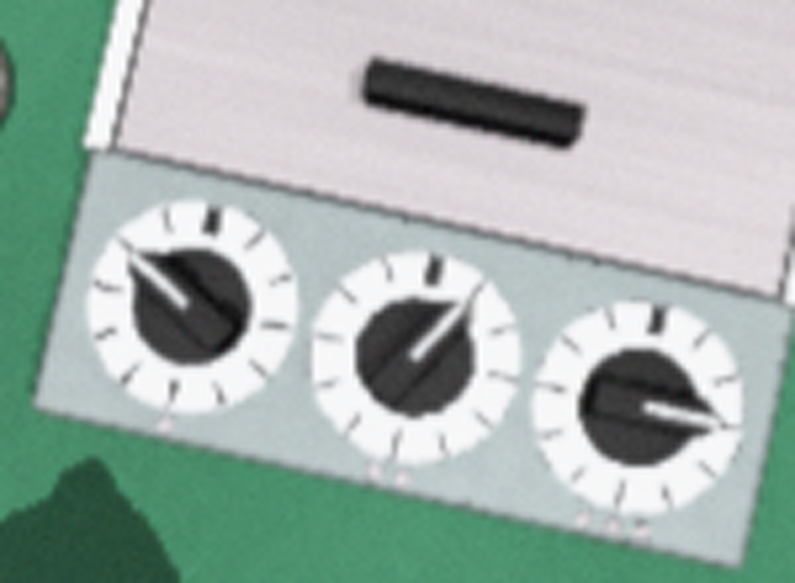

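The zoom shows the arrows at ten, one and three o'clock. I'll put numbers on that, then slide the cover.

Run:
```python
from h import *
for k,(a,c) in enumerate([((185,305),(130,252)),((413,358),(465,302)),((645,407),(715,421))]):
    A,B=ray("top",np.array([a,c])/5.3+[210,165],0.103)[:,:2]
    d=B-A; e=B-P[k]; print(k+1,YAW-np.arctan2(d[1],d[0]), YAW-np.arctan2(e[1],e[0]),"target",TGT[k])
H=P[1]+.082*EX; R=down(YAW)
arm.goto(np.r_[H,.18],R)
hit=arm.line_to(np.r_[H,.080],speed=.12,stop_force=15); print("hit",hit)
if not hit:
    arm.set_gripper(0,40); o=arm.get_obs(); print(o["finger_gap"],np.round(o["contact_force"],1))
    hit=arm.line_to(np.r_[H+.0885*EX,.080],speed=.05,stop_force=30); o=arm.get_obs()
    print("stopped",hit,(o["ee_pos"][:2]-H)@EX,o["finger_gap"],np.round(o["contact_force"],1),o["clock"])
```

```text
1 -1.0305554639916357 -1.0401161781439405 target -1.047
2 0.5268751135622918 0.5699158648615794 target 0.524
3 1.5464480552343292 1.5723936024176042 target 1.571
hit False
0.011504477437486216 [ 2.  -1.2  3.6]
stopped False 0.08791408166781295 0.011168331179043884 [-2.2 -0.   7.4] 20.325
```

The cover travelled about 88 mm. Next: release, back off and check.

Run:
```python
from h import *
H=P[1]+(.082+.0885)*EX
arm.set_gripper(.036); arm.line_to(np.r_[H,.2],speed=.2)
arm.goto([.36,.2,.22],down(YAW)); arm.dwell(.3); print(arm.get_obs()["clock"])
b=grab("c")
m=(b.max(2)<75).astype(np.uint8); m[:100]=0;m[180:]=0;m[:,:265]=0;m[:,355:]=0
c=max(cv2.findContours(m,0,1)[0],key=cv2.contourArea); r=cv2.minAreaRect(c); print(r)
X=ray("top",[r[0]],.093)[0,:2]; print("travel",(X-P[1])@EX-.082)
cv2.imwrite("pics/cz.png",cv2.resize(b[60:275,170:430],None,fx=2.8,fy=2.8,interpolation=cv2.INTER_CUBIC))
```

```text
23.125
((309.5, 164.5), (89.0, 29.0), 0.0)
travel 0.03746629254937535
```

View pics/cz.png

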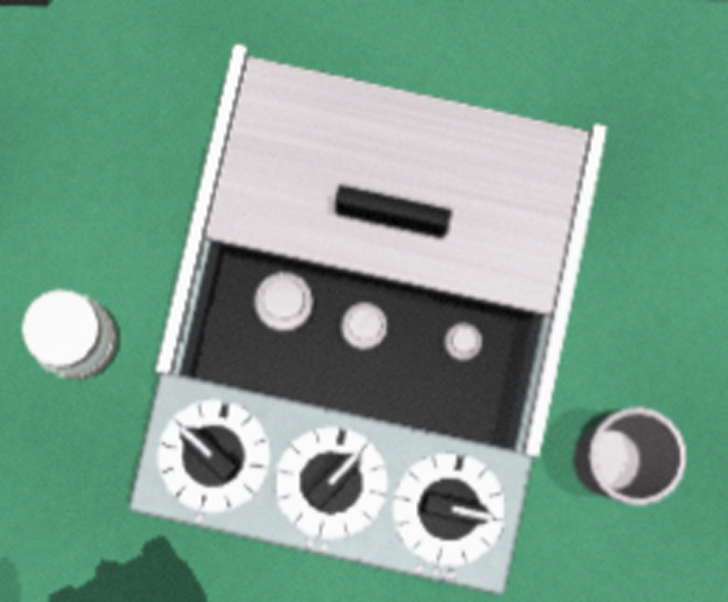

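The cover is back. The automatic measurement picked up the dark interior instead of the pull, which sits at about (393,211) in the zoom. I'll remeasure it with the mask limited to rows 115–150.

Run:
```python
from h import *
b=cv2.imread("pics/c.png")
m=(b.max(2)<75).astype(np.uint8); m[:115]=0;m[146:]=0;m[:,:280]=0;m[:,340:]=0
c=max(cv2.findContours(m,0,1)[0],key=cv2.contourArea); r=cv2.minAreaRect(c); print(r)
X=ray("top",[r[0]],.093)[0,:2]; t=(X-P[1])@EX-.082; print("travel",t)
for k,(a,c) in enumerate([((210,454),(180,424)),((330,483),(360,450)),((453,510),(492,518))]):
    A,B=ray("top",np.array([a,c])/2.8+[170,60],0.103)[:,:2]
    d=B-A; e=B-P[k]; print(k+1,YAW-np.arctan2(d[1],d[0]), YAW-np.arctan2(e[1],e[0]),"target",TGT[k])
if t>.083: arm.sign_off(); print("signed")
```

```text
((309.5589599609375, 135.244384765625), (40.47471618652344, 9.968770980834961), 12.994616508483887)
travel 0.08701366869572381
1 -1.0121083634572507 -0.994774794168281 target -1.047
2 0.5163210828016205 0.5491499050173532 target 0.524
3 1.5513794161832146 1.5989059631171711 target 1.571
the job is handed in; nothing more can be done
signed
```

The case is unlocked and the cover is back. I handed the job in at about 23 s of the 58 s allowed; no verdict is reported.

- **Dials:** I gripped each one and turned it to its code. The last top picture, with pixels picked by hand, gives -1.01, +0.52 and +1.55 rad, against -1.047, +0.524 and +1.571. A second estimate from the arrow tips differs by at most about 0.05 rad. All readings are well inside the 0.17 rad limit.
- **Cover:** I slid it back by its pull. The gripper travelled 88 mm and the picture shows 87 mm, above the 78 mm needed. I did not push it hard onto its 90 mm stop.
- **Jar and beaker:** they look upright and untouched in the last picture; I did not measure their positions afterwards.
- **Failed checks:** the first automatic reading of the dial angles was too noisy, so I used hand-picked pixels instead. The first reading of the cover travel, 37 mm, was wrong because it picked up the case's dark interior. I corrected it before handing in.

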